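# Brace a square jar in a box and unscrew its tight cap

## Robot

A 6-joint arm with a two-finger parallel gripper is mounted at the origin on the work surface. World frame = base frame: x ahead of the robot, y to its left, z up, the work surface at z = 0. Lengths are in m, angles in rad, forces in N, time in s.
With the tool pointing down it reaches from about 0.25 to 0.85 m from the base axis. Payload 12.5 kg.
Tool frame: the origin (TCP) lies between the finger pads; the fingertips stand 19 mm ahead of it and the grasp point (between the pads) is the TCP; z points along the fingers, y is the line along which they close (so a half turn about z gives the same grasp; the last joint's range is limited). The gripper opens to 93 mm and grips with 3 to 60 N. Pads are 15 mm wide; open, the fingers measure 128 mm over their backs; the gripper's body (75 mm by 188 mm) begins 65 mm behind the grasp point.
Start: joints at [-1.383, 0.351, 1.652, -0, 1.139, -0.085], TCP at [0.148, -0.53, 0.238] pointing down, gripper open.
Joint ranges: [-2.75, 2.75], [-0.79, 2.1], [0.01, 2.65], [-1.57, 4.71], [0.07, 3.14], [-2.87, 2.87]. Speed limits (rad/s): [2.22, 2.22, 2.79, 3.14, 3.14, 3.14].

## Interface

Orientations are given as a unit quaternion [x, y, z, w].
In Python, from station import r, viewer gives the robot as it stands. The module is installed in compiled form; this text tells all that it offers.
- The arm moves only by the tool send_rows, never from a script. Its argument "commands" is one flat list of numbers, 7 for each row, row after row: the opening, from -1 (shut) to 1 (fully open), then the shift along the tool's x, y, z in m, then the turn, a rotation vector about the tool's x, y, z in rad. A call has 1 to 8 rows; each row is the pose to reach, as a shift and turn from the pose commanded when the call began, along the tool's axes at that moment; what a row does not reach only later rows make up. A row lasts 1/8 s, in which the tool goes at most 62.5 mm and 10.7 degrees, less where a joint would pass 70% of its speed; a pose out of reach is approached as far as the arm can. A call with a gripper value outside its range is refused whole. The fingers move at their own pace and stop on an object; "squeeze" is the grip in N (left out, the last holds). Time passes only in rows, so rows that repeat a pose let the fingers close. It gives the time, the measured TCP pose, the force, the opening and the grip force at its end, in the units of the state.
- r.get_state(): the state, without advancing time (a new reading comes with each control period).
- viewer.grab_frame(name): name is "side" or "top" or "wrist"; returns a dict with "color" (384x512x3 uint8, red, green, blue), "fx", "fy", "cx", "cy" (pixels), "D" ([k1, k2, p1, p2, k3] as OpenCV has them; the pictures are not rectified), "camera_from_world" (4x4, takes a point from world to camera coordinates). Camera axes: x right, y down, z forward; pixel columns grow to the right and rows downward; lengths in m; the calibration is good to about 2 mm. A picture is of the moment at which its call begins. There is no depth.
- r.job_done(): hands the job in; it is judged then, once.
Trained networks look in a picture, given as the dict that the camera call returned (one of the last four; its "shot" number tells which), for a name from the list of things; names that differ only in an ending like _2 or _b are one class to them, and where a whole thing is asked for, a point or a joint stands for the part that bears it (a point fixed in the world has none). Each returns a list of dicts, best first, with "score" (0 to 1); they miss things now and then, are a little off and sometimes report something else, mostly with a low value. They report only what shows in the picture. A call takes as long as a camera call. They do not tell look-alikes from the thing itself.
- viewer.search_frame(picture, name): "point" ([x, y, z] in m, in world coordinates, good to about 4 mm: the middle of the surface that is visible of it).
- viewer.silhouettes(picture, name): "pixels" (384x512 bool, what is visible of it).
The state is a dict: "t": time; "joint_positions": joint angles; "joint_velocities": joint speeds; "joint_efforts": joint torques, N m; "ee_pos": TCP position; "ee_rot": TCP orientation; "force": force on the tool from outside, world axes, zero at the start; "ft_torque": the same for the moment, N m; "width": finger opening in m; "gripper_force": force on a finger pad.
Only numpy, scipy, OpenCV 4.12 (cv2) and the standard library are available. Lean on these libraries where they do the work, as an engineer would, in place of code of your own. Each camera call takes 0.05 s, during which the arm holds its last target. There are 200 camera calls.

## Task

Pack the square jar and the wooden chock with the tongue upright side by side into the wooden box fixed to the bench, so that the jar is held between chock and box and cannot turn with its cap. Then unscrew the jar's tight cap anticlockwise just until its thread lets go, lift it straight up, and finish while still holding it level over the jar's mouth with about 2 cm of air between: do not put it down or let go. Keep the jar upright, and leave everything else on the bench where it is.

Things in the scene. Friction and masses are not known exactly. Their poses are not given: they have to be found in the camera images.
- jar_c (a point): Square amber glass jar, loose, 0.35 to 0.6 kg, closed by a round ridged aluminium cap. Body 62 x 62 mm and 74 mm high, then a neck; 102 mm high in all without the cap. This point lies on its axis 50 mm above its underside; x and y are square to the sides, z up. It may be lifted and carried by its closed cap.
- jar_mouth (a point): Centre of the jar's mouth, on top of the springy rubber seal that stays in it, 102 mm above the underside. The seal presses the cap's three thread lugs up against three on the neck with about 20 N: turning takes some 0.1 to 0.5 N m. Turned 0.55 to 0.75 rad anticlockwise (from above) relative to the jar, the cap lets go, is pushed up 1 to 4 mm, and lifts straight off; clockwise it is blocked.
- cap_c (a point): The jar's cap: round, 57 mm across its ridges, 22 mm high, 40 g; this point is its centre, on the axis, 45 mm above the jar point when closed. The thread has no rise. Turn the cap about 1.05 to 1.1 rad: the jar turns along by up to 0.15 rad until box and chock stop it, and 1.3 to 1.5 rad relative to the jar is a hard stop.
- chock_c (a point): Loose beech chock, 0.12 to 0.26 kg: a block 40 mm (its x) by 84 mm (its y) by 45 mm high, with a tongue standing on its middle, 18 mm (x) by 50 mm (y) by 37 mm, 82 mm high in all. This point is its centre, 41 mm above its underside; z up. Easily gripped across the ends of the tongue (along y).
- box_in (a point): Open wooden box screwed to the bench: inside 110 mm (its x) by 90 mm (its y), walls 8 mm thick, floor 8 mm and rim 54 mm above the bench. This point is the centre of the inner floor; z up. Jar and chock go in side by side along x, jar at either end, the chock's 84 mm along the box's y; they leave 8 mm to spare along x.
- round_jar: bystander: round amber jar with a cap, 60 mm across, 90 mm high; origin at the centre of its underside
- cutter_ring: bystander: steel ring, 72 mm across, 35 mm high; origin under its centre
- tin: bystander: plain steel tin, 72 mm across, 60 mm high; origin under its centre
- spatula: bystander: spatula lying flat, 240 mm long along its x
- bowl: bystander: steel bowl, 110 mm across, 50 mm high; origin under its centre
- wood_block: bystander: plain beech block 50 x 70 x 30 mm without a tongue; origin under its centre
- cup: bystander: white cup, 68 mm across, 70 mm high; origin under its centre
Things that resemble listed ones, but are neither listed nor needed, are in the scene too. What is shaped like the part that bears chock_c but green or purple is not meant.

How it is judged:
By the outcome, as a careful person would: the job done as asked, in the order asked, and still so for the second after the job is handed in, while the arm keeps its last pose, push and grip.
It also fails if it takes over 72 s, if anything falls off the work surface, if the arm or the gripper's body presses on something with over 40 N, if the wrist force passes 120 N, or if a joint passes its speed limit or range.

## Working session

There is one attempt and no reset: what is moved stays moved. The work goes in short steps, Python scripts to look and compute and a tool call to move; the robot and the scene stay as the last step left them, time stands still between calls to the robot, and variables do not carry over. Pictures are saved under pics/ and viewed, at most 10 in all, crops included, and the job is handed in when it is done.

Besides the shell and the picture viewer there is one more tool, called after "Emit:" in YAML: its name, and indented under it one key for each argument. send_rows: Moves the arm, as the interface text tells. Its arguments: {"type":"object","properties":{"commands":{"type":"array","items":{"type":"number"}},"squeeze":{"type":"number"}},"required":["commands"]}

```bash
mkdir -p pics; cat > h.py <<'E'
from station import r, viewer
import numpy as np, cv2
def K(f): return np.array([[f["fx"],0,f["cx"]],[0,f["fy"],f["cy"]],[0,0,1.]])
def save(f,n): cv2.imwrite("pics/"+n,f["color"][:,:,::-1])
def proj(f,P):
    T=np.array(f["camera_from_world"]); 
    return cv2.projectPoints(np.array(P,float).reshape(-1,1,3),cv2.Rodrigues(T[:3,:3])[0],T[:3,3],K(f),np.array(f["D"],float))[0].reshape(-1,2)
def ray(f,px,z):
    px=np.array(px,float).reshape(-1,1,2)
    n=cv2.undistortPoints(px,K(f),np.array(f["D"],float)).reshape(-1,2)
    T=np.array(f["camera_from_world"]);R=T[:3,:3];c=-R.T@T[:3,3]
    d=np.c_[n,np.ones(len(n))]@R
    return c+d*((np.array(z)-c[2])/d[:,2])[:,None]
E
python3 - <<'E'
from h import *
t=viewer.grab_frame("top"); s=viewer.grab_frame("side")
im=np.vstack([t["color"],s["color"]])
save(t,"top1.png");save(s,"side1.png")
for n in ["jar_c","cap_c","chock_c","box_in","round_jar","wood_block","tin","bowl","cup","cutter_ring","spatula"]:
  for nm,f in(("top",t),("side",s)):
    for d in viewer.search_frame(f,n)[:4]: print(n,nm,round(d["score"],2),np.round(d["point"],3),np.round(proj(f,d["point"])[0]))
print(r.get_state())
for f in (t,s): 
  T=np.array(f["camera_from_world"]);print(-T[:3,:3].T@T[:3,3],f["fx"])
E
```

```text
jar_c top 0.57 [0.533 0.195 0.063] [163. 173.]
jar_c side 0.78 [0.542 0.236 0.05 ] [212. 284.]
cap_c top 0.66 [0.549 0.21  0.106] [154. 166.]
cap_c side 0.54 [0.546 0.218 0.109] [211. 269.]
chock_c top 0.75 [ 0.318 -0.548  0.047] [400. 242.]
chock_c top 0.71 [ 0.19  -0.294  0.042] [318. 283.]
chock_c top 0.57 [ 0.518 -0.221  0.045] [295. 179.]
chock_c top 0.55 [ 0.379 -0.312  0.004] [322. 222.]
chock_c side 0.85 [ 0.518 -0.2    0.048] [243. 185.]
chock_c side 0.59 [ 0.313 -0.543  0.046] [305. 131.]
box_in top 0.93 [ 0.573 -0.005  0.01 ] [228. 163.]
box_in side 0.59 [ 0.57  -0.014  0.021] [220. 226.]
round_jar top 0.74 [ 0.573 -0.009  0.008] [229. 163.]
round_jar top 0.56 [0.699 0.118 0.085] [186. 119.]
round_jar top 0.54 [ 0.522 -0.226  0.044] [296. 177.]
round_jar top 0.31 [0.534 0.194 0.065] [163. 173.]
round_jar side 0.74 [0.704 0.144 0.068] [170. 250.]
wood_block top 0.82 [ 0.414 -0.128  0.032] [265. 211.]
wood_block top 0.22 [ 0.701 -0.102  0.065] [257. 120.]
wood_block side 0.75 [ 0.416 -0.116  0.026] [267. 209.]
tin top 0.69 [ 0.704 -0.101  0.064] [257. 119.]
tin side 0.8 [ 0.
[... 644 characters left out ...]
910173e+00, -8.45989173e-02]), 'joint_velocities': array([-0.00081084,  0.00205139, -0.00108211,  0.00074513,  0.00248335,
        0.00124797]), 'joint_efforts': array([-3.09353280e-03, -4.97252655e+01, -2.85486138e+01,  6.97594369e-02,
        2.20748439e-02,  4.79343754e-06]), 'ee_pos': array([ 0.14822971, -0.52964164,  0.23764378]), 'ee_rot': array([9.90709398e-01, 1.35995917e-01, 5.62649795e-07, 8.03673111e-06]), 'force': array([ 0.38000196, -0.43673048, -0.18583538]), 'ft_torque': array([-0.00539444,  0.03578588,  0.00775234]), 'gripper_force': 0.0, 'width': 0.09327719544794337}
[ 0.40685825 -0.14406323  1.35427498] 412.9400590809554
[0.29342248 0.92812478 1.30481738] 452.79387112766506
```

```bash
python3 - <<'E'
import cv2
a=cv2.imread("pics/top1.png");cv2.imwrite("pics/top1b.png",cv2.resize(a[80:320,110:430],(800,600),interpolation=cv2.INTER_CUBIC))
E
```

```text
(no output)
```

View pics/top1b.png

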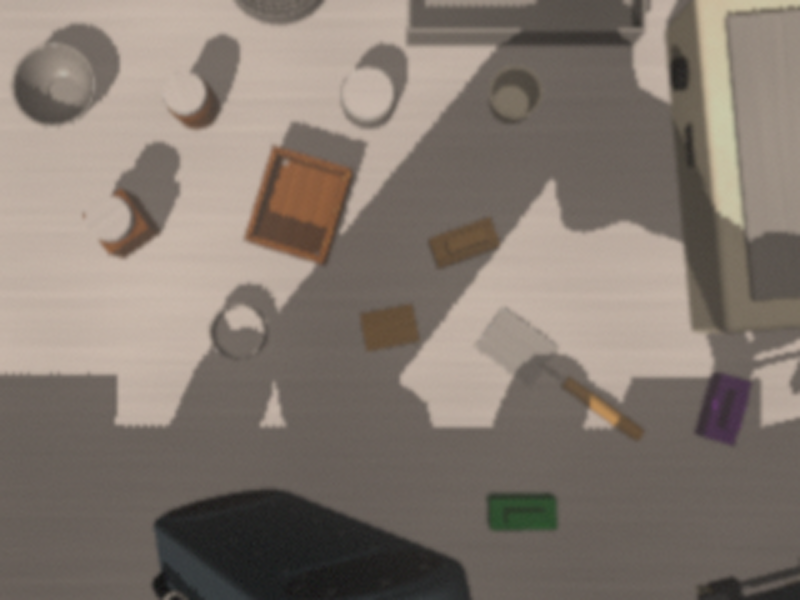

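The top view (crop scaled ×2.5, offset 110,80) shows:
- **Chocks:** four candidates. The beech one with a tongue is at crop (463,243), pixel (295,177). The plain wood block is at (390,327), the green one at (522,511) and the purple one at (722,408). The beech one with the tongue is the one meant.
- **Jars:** the square jar is at crop (125,222), pixel (160,169). The round jar is at (190,100).
- **Box:** at crop (300,205), with its long side roughly along world x.

```bash
cat >> h.py <<'E'
from scipy.optimize import minimize
def bx(a,b,z0,z1,cx=0,cy=0): return np.array([[cx+i*a/2,cy+j*b/2,z] for i in(-1,1) for j in(-1,1) for z in(z0,z1)])
def cyl(d,z0,z1): return np.array([[d/2*np.cos(t),d/2*np.sin(t),z] for t in np.linspace(0,6.283,25)[:-1] for z in(z0,z1)])
M={"chock":[bx(.04,.084,0,.045),bx(.018,.05,.045,.082)],"jar":[bx(.062,.062,0,.074)],"jarcap":[bx(.062,.062,0,.074),cyl(.057,.084,.106)],"cap":[cyl(.057,.084,.106)],"box":[bx(.126,.106,0,.054)]}
def place(P,p):
    c,s=np.cos(p[2]),np.sin(p[2]); z=p[3] if len(p)>3 else 0
    return P@np.array([[c,s,0],[-s,c,0],[0,0,1]])+[p[0],p[1],z]
def render(f,parts,p,S=4):
    m=np.zeros((384*S,512*S),np.uint8)
    for P in parts:
        q=(proj(f,place(P,p))+.5)*S
        cv2.fillConvexPoly(m,cv2.convexHull(np.round(q*16).astype(np.int32)),1,shift=4)
    return cv2.resize(m.astype(np.float32),(512,384),interpolation=cv2.INTER_AREA)
def fit(views,parts,p0):
    def cost(p): 
        c=0
        for f,m in views:
            a=render(f,parts,p); c+=1-np.minimum(a,m).sum()/np.maximum(a,m).sum()
        return c/len(views)
    best=None
    for dy in np.arange(-.6,.61,.3):
        x0=np.array(p0)+[0,0,dy]
        q=minimize(cost,x0,method="Nelder-Mead",options=dict(initial_simplex=np.vstack([x0,x0+[.012,0,0],x0+[0,.012,0],x0+[0,0,.15]]),xatol=1e-4,fatol=1e-4))
        if best is None or q.fun<best.fun: best=q
    return best.x,best.fun
def sil(f,n,pt,tol=40):
    for d in viewer.silhouettes(f,n):
        m=d["pixels"]; c=np.argwhere(m).mean(0)[::-1]
        if np.hypot(*(c-proj(f,pt)[0]))<tol: return m.astype(np.float32)
E
python3 - <<'E'
from h import *
t=viewer.grab_frame("top"); s=viewer.grab_frame("side"); w=viewer.grab_frame("wrist")
T=np.array(w["camera_from_world"]);print("wrist cam",-T[:3,:3].T@T[:3,3],"axis",T[:3,:3],w["fx"],w["cx"],w["cy"])
for n,mod,pt,y0 in(("chock_c",["chock"],[.518,-.21,.04],.3),("jar_c",["jarcap","jar"],[.54,.215,.06],.7),("box_in",["box"],[.572,-.01,.02],-.2),("cap_c",["cap"],[.546,.214,.1],0)):
    v=[(nm,f,sil(f,n,pt)) for nm,f in(("top",t),("side",s))]
    for nm,f,m in v: print(n,nm,None if m is None else m.sum())
    v=[x for x in v if x[2] is not None]
    for md in mod:
        for vv in ([v] if len(v)<2 else [v,v[:1],v[1:]]):
            if vv: 
                x,c=fit([y[1:] for y in vv],M[md],[pt[0],pt[1],y0]); print(" ",md,[y[0] for y in vv],np.round(x,4),round(c,3))
E
```

```text
wrist cam [ 0.22961745 -0.5079669   0.38433283] axis [[ 2.69829843e-01 -9.62907610e-01  8.89081937e-04]
 [-9.19546112e-01 -2.57404729e-01  2.96947391e-01]
 [-2.85704048e-01 -8.09428196e-02 -9.54893427e-01]] 309.33049065670343 251.17391834530784 188.01397811739616
chock_c top 379.0
chock_c side 279.0
  chock ['top', 'side'] [ 0.5235 -0.2228  0.321 ] 0.08
  chock ['top'] [ 0.5241 -0.2229  0.325 ] 0.06
  chock ['side'] [ 0.5231 -0.2238  0.3402] 0.085
jar_c top 235.0
jar_c side 342.0
  jarcap ['top', 'side'] [0.5474 0.2134 0.5809] 0.545
  jarcap ['top'] [0.5437 0.211  0.6941] 0.592
  jarcap ['side'] [0.5473 0.2141 0.5654] 0.494
  jar ['top', 'side'] [0.5473 0.213  0.5866] 0.511
  jar ['top'] [0.5434 0.2108 0.6926] 0.575
  jar ['side'] [0.5475 0.2132 0.5852] 0.443
box_in top 1426.0
box_in side 1304.0
  box ['top', 'side'] [ 0.5708 -0.0108 -0.2931] 0.031
  box ['top'] [ 0.5713 -0.0108 -0.2885] 0.032
  box ['side'] [ 0.5707 -0.0107 -0.2939] 0.029
cap_c top 321.0
cap_c side 364.0
  cap ['top', 'side'] [ 0.5463  0.2135 -0.3546] 0.519
  cap ['top'] [ 0.5462  0.2134 -0.3534] 0.051
  cap ['side'] [0.5258 0.2677 0.0619] 0.312
```

Emit:
send_rows:
  commands: [1,0.292,-0.304,-0.006,0,0,-0.18,1,0.292,-0.304,-0.006,0,0,-0.18,1,0.292,-0.304,-0.006,0,0,-0.18,1,0.292,-0.304,-0.006,0,0,-0.18,1,0.292,-0.304,-0.006,0,0,-0.18,1,0.292,-0.304,-0.006,0,0,-0.18,1,0.292,-0.304,-0.006,0,0,-0.18]

```text
t: 2.62
ee_pos: [0.3482, -0.1562, 0.244]
ee_rot: [0.974, 0.225, 0.0, 0.0]
force: [0.9, -0.8, -0.0]
width: 0.093
gripper_force: 0.0
```

```bash
cat >> h.py <<'E'
from scipy.spatial.transform import Rotation as R
def go(x,y,z,phi):
    s=r.get_state(); A=R.from_quat(s["ee_rot"]); d=A.inv().apply(np.array([x,y,z])-s["ee_pos"])
    B=R.from_quat([np.cos(phi/2),np.sin(phi/2),0,0]); rv=(A.inv()*B).as_rotvec()
    print("t",round(s["t"],2),"pos",np.round(s["ee_pos"],4),"F",np.round(s["force"],1),"w",round(s["width"],4),"j",np.round(s["joint_positions"],2)," -> shift",np.round(d,4),"rv",np.round(rv,4))
E
python3 -c "
from h import *
go(.546,.213,.25,.64)"
```

```text
t 2.62 pos [ 0.3482 -0.1562  0.244 ] F [ 0.9 -0.8 -0. ] w 0.093 j [-0.54  0.03  2.04  0.    1.08  0.57]  -> shift [ 0.3396 -0.2451 -0.006 ] rv [ 0.0007 -0.0005 -0.1863]
```

Emit:
send_rows:
  commands: [1,0.34,-0.245,-0.006,0,0,-0.186,1,0.34,-0.245,-0.006,0,0,-0.186,1,0.34,-0.245,-0.006,0,0,-0.186,1,0.34,-0.245,-0.006,0,0,-0.186,1,0.34,-0.245,-0.006,0,0,-0.186,1,0.34,-0.245,-0.006,0,0,-0.186,1,0.34,-0.245,-0.006,0,0,-0.186,1,0.34,-0.245,-0.006,0,0,-0.186]

```text
t: 3.62
ee_pos: [0.5466, 0.2131, 0.249]
ee_rot: [0.949, 0.315, -0.0, -0.0]
force: [-1.0, -0.6, -0.5]
width: 0.0927
gripper_force: 0.0
```

```bash
python3 - <<'E'
from h import *
w=viewer.grab_frame("wrist"); save(w,"w1.png")
for d in viewer.silhouettes(w,"jar_c")[:3]: print("jar",d["score"],d["pixels"].sum(),np.argwhere(d["pixels"]).mean(0)[::-1])
for d in viewer.silhouettes(w,"cap_c")[:3]: print("cap",d["score"],d["pixels"].sum(),np.argwhere(d["pixels"]).mean(0)[::-1])
P=[.547,.213,.06]; mj=sil(w,"jar_c",P,80); mc=sil(w,"cap_c",P,80)
print(proj(w,P))
go(.546,.213,.25,.64)
vis=w["color"][:,:,::-1].copy()
if mc is not None:
    x,c=fit([(w,mc)],M["cap"],[.546,.213,0]); print("cap",x,c)
if mj is not None:
    def neck(): return cyl(.057,.074,.106)
    u=np.maximum(mj,0 if mc is None else mc)
    x,c=fit([(w,u)],M["jar"]+[neck()],[.546,.213,.64]); print("jar",x,c)
    vis[...,1]=np.where(render(w,M["jar"]+[neck()],x)>.5,vis[...,1]//2+100,vis[...,1])
cv2.imwrite("pics/w1v.png",vis)
E
```

```text
jar 0.98 1065 [251.11079812 145.257277  ]
jar 0.32 6276 [412.82966858 234.22004461]
cap 0.79 2644 [250.65393343 177.29273828]
cap 0.63 1052 [500.37072243 201.36977186]
[[249.94665157 170.00082006]]
t 3.88 pos [0.5458 0.2099 0.2498] F [ 0.1  0.  -0.6] w 0.0932 j [ 0.29  0.4   1.54 -0.    1.19  1.22]  -> shift [ 0.002  -0.0024 -0.0002] rv [ 0.0001  0.0001 -0.0022]
cap [ 0.5484944   0.21334597 -0.70510991] 0.04596453905105591
jar [0.54898432 0.21354318 0.61500252] 0.07496803998947144
```

View pics/w1v.png

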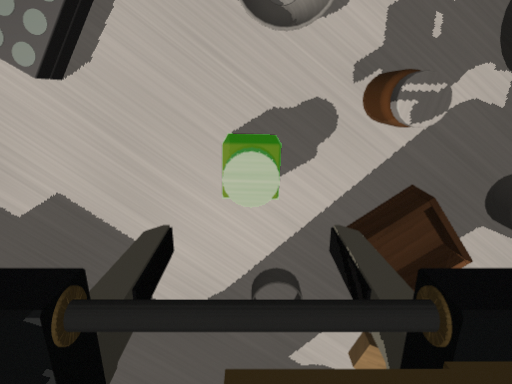

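The wrist picture shows the square jar at about (251,170) with its cap at (251,178). The box is at (410,240) and the round jar at (408,98). I'll measure once more now that the arm has settled.

```bash
python3 - <<'E'
from h import *
w=viewer.grab_frame("wrist"); t=viewer.grab_frame("top"); s=viewer.grab_frame("side")
P=[.547,.213,.06]; J=M["jar"]+[cyl(.057,.074,.106)]
def un(f):
    a=sil(f,"jar_c",P,40); b=sil(f,"cap_c",[.547,.213,.095],15)
    print(a is not None,b is not None); return np.maximum(a,b) if a is not None and b is not None else None
V=[(n,f,un(f)) for n,f in(("w",w),("t",t),("s",s))]
for n,f,m in V:
    if m is not None: print(n,fit([(f,m)],J,[.547,.213,.62]))
print("all",fit([v[1:] for v in V if v[2] is not None],J,[.547,.213,.62]))
print("cap w",fit([(w,sil(w,"cap_c",P,40))],M["cap"],[.547,.213,0]))
go(.547,.213,.25,.62)
E
```

```text
True True
True True
True True
w (array([0.54896773, 0.21294012, 0.608484  ]), np.float64(0.06552743911743164))
t (array([0.5476557 , 0.21571857, 0.65187329]), np.float64(0.09224295616149902))
s (array([0.54614434, 0.21675181, 0.61077119]), np.float64(0.06209653615951538))
all (array([0.54803993, 0.21424154, 0.60375765]), np.float64(0.08803548663854599))
cap w (array([ 0.54898182,  0.21345302, -0.22015779]), np.float64(0.038515329360961914))
t 4.38 pos [0.5461 0.2108 0.2497] F [-0.5 -0.3  0.2] w 0.0933 j [ 0.29  0.4   1.54 -0.    1.19  1.22]  -> shift [ 0.0021 -0.0012 -0.0003] rv [ 0.     -0.      0.0187]
```

Emit:
send_rows:
  commands: [1,0.004,-0.001,0.05,0,0,0.03,1,0.004,-0.001,0.1,0,0,0.03,1,0.004,-0.001,0.13,0,0,0.03,1,0.004,-0.001,0.13,0,0,0.03,1,0.004,-0.001,0.13,0,0,0.03]

```text
t: 5.0
ee_pos: [0.5494, 0.2143, 0.1211]
ee_rot: [0.954, 0.3, 0.001, 0.0]
force: [-0.5, 0.2, 0.2]
width: 0.0928
gripper_force: 0.0
```

```bash
python3 - <<'E'
from h import *
for i in range(3): go(.5485,.2137,.097,.61); w=viewer.grab_frame("wrist")
P=[.5485,.2137,.095]
print("cap w",fit([(w,sil(w,"cap_c",P,40))],M["cap"],[.547,.213,0]))
E
```

```text
t 5.0 pos [0.5494 0.2143 0.1211] F [-0.5  0.2  0.2] w 0.0928 j [ 0.29  0.56  1.64 -0.    0.94  1.25]  -> shift [-0.0011 -0.0001  0.0241] rv [ 0.0006 -0.0018 -0.0011]
t 5.05 pos [0.5495 0.2143 0.1213] F [-0.6 -0.8 -0.2] w 0.093 j [0.29 0.56 1.64 0.   0.94 1.25]  -> shift [-0.0012 -0.0001  0.0243] rv [ 0.0008 -0.0024 -0.0012]
t 5.1 pos [0.5495 0.2143 0.1213] F [-0.4 -0.3 -0.8] w 0.0933 j [0.29 0.56 1.65 0.   0.93 1.25]  -> shift [-0.0012 -0.0001  0.0243] rv [ 0.0008 -0.0025 -0.0012]
cap w (array([ 0.54878272,  0.21358127, -0.21201994]), np.float64(0.04425734281539917))
```

Emit:
send_rows:
  commands: [1,-0.001,0,0.024,0,0,0,1,-0.001,0,0.024,0,0,0,-1,-0.001,0,0.024,0,0,0,-1,-0.001,0,0.024,0,0,0,-1,-0.001,0,0.024,0,0,0,-1,-0.001,0,0.024,0,0,0,-1,-0.001,0,0.024,0,0,0]
  squeeze: 40

```text
t: 6.08
ee_pos: [0.5478, 0.2137, 0.0958]
ee_rot: [0.954, 0.3, 0.0, -0.0]
force: [-1.3, 2.9, 2.9]
width: 0.0554
gripper_force: 40.0
```

```bash
python3 - <<'E'
from h import *
a=-.2922;ux=np.array([np.cos(a),np.sin(a)])
p=np.array([.5709,-.0108])-ux*.0225; print(p)
go(.5485,.2137,.097,.61); go(p[0],p[1],.22,a+np.pi/2)
E
```

```text
[ 0.54935372 -0.00431866]
t 6.08 pos [0.5478 0.2137 0.0958] F [-1.3  2.9  2.9] w 0.0554 j [0.29 0.59 1.66 0.   0.89 1.25]  -> shift [ 0.0006  0.0004 -0.0012] rv [-0.0003 -0.0002 -0.0013]
t 6.08 pos [0.5478 0.2137 0.0958] F [-1.3  2.9  2.9] w 0.0554 j [0.29 0.59 1.66 0.   0.89 1.25]  -> shift [-0.1234  0.1797 -0.1243] rv [-2.000e-04 -3.000e-04 -6.699e-01]
```

Emit:
send_rows:
  commands: [-1,0,0,-0.06,0,0,0,-1,0,0,-0.12,0,0,0,-1,-0.03,0.045,-0.124,0,0,-0.17,-1,-0.06,0.09,-0.124,0,0,-0.34,-1,-0.09,0.135,-0.124,0,0,-0.51,-1,-0.122,0.182,-0.124,0,0,-0.67,-1,-0.122,0.182,-0.124,0,0,-0.67,-1,-0.122,0.182,-0.124,0,0,-0.67]

```text
t: 7.08
ee_pos: [0.5515, -0.0055, 0.2191]
ee_rot: [0.803, 0.596, -0.0, -0.001]
force: [0.1, -0.0, -5.2]
width: 0.0554
gripper_force: 40.0
```

```bash
python3 - <<'E'
from h import *
a=-.2922
go(.5518,-.005,.12,a+np.pi/2)
w=viewer.grab_frame("wrist"); t=viewer.grab_frame("top"); s=viewer.grab_frame("side")
save(w,"w2.png")
P=[.571,-.011,.03]
for n,f in(("t",t),("s",s)):
    m=sil(f,"jar_c",[.5518,-.005,.16],25); b=sil(f,"cap_c",[.5518,-.005,.22],15)
    print(n,m is not None,b is not None)
    if m is None: continue
    S=[p+[0,0,.124] for p in M["jar"]+[cyl(.057,.074,.106)]]
    if b is not None: m=np.maximum(m,b)
    print(fit([(f,m)],S,[.5518,-.005,-.29]))
go(.5518,-.005,.12,a+np.pi/2)
E
```

```text
t 7.08 pos [ 0.5515 -0.0055  0.2191] F [ 0.1 -0.  -5.2] w 0.0554 j [-0.09  0.37  1.67  0.    1.1   0.2 ]  -> shift [0.0005 0.0003 0.0991] rv [-0.0013 -0.     -0.0017]
t False False
s True True
(array([ 0.54909751, -0.00574795, -0.07264239]), np.float64(0.234514057636261))
t 7.42 pos [ 0.5518 -0.005   0.2196] F [ 0.1  0.1 -5.2] w 0.0554 j [-0.09  0.37  1.67  0.    1.1   0.2 ]  -> shift [-0.     -0.      0.0996] rv [-0.0001  0.      0.001 ]
```

View pics/w2.png

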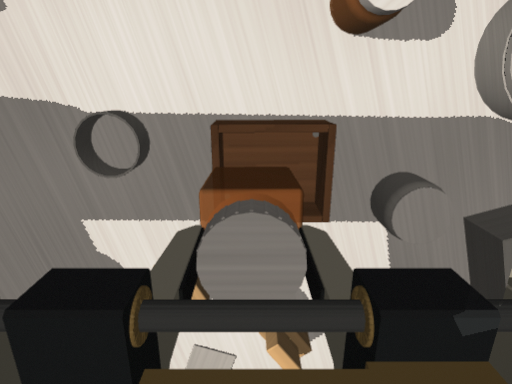

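The picture shows the jar at (250,200) hanging squarely over the left end of the box (210–335,122–220).

Emit:
send_rows:
  commands: [-1,0,0,0.04,0,0,0,-1,0,0,0.062,0,0,0,-1,0,0,0.07,0,0,0,-1,0,0,0.078,0,0,0,-1,0,0,0.086,0,0,0,-1,0,0,0.09,0,0,0,-1,0,0,0.09,0,0,0]

```text
t: 8.3
ee_pos: [0.5519, -0.0056, 0.1296]
ee_rot: [0.802, 0.597, 0.0, -0.0]
force: [-0.4, -0.2, -5.5]
width: 0.0555
gripper_force: 40.0
```

Inside the box without contact. Now push gently toward the box's −x wall.

Emit:
send_rows:
  commands: [-1,0,-0.001,0,0,0,0,-1,0,-0.002,0,0,0,0,-1,0,-0.002,0,0,0,0,-1,0,-0.003,0,0,0,0,-1,0,-0.003,0,0,0,0]

```text
t: 8.93
ee_pos: [0.5492, -0.0048, 0.1298]
ee_rot: [0.802, 0.597, 0.0, 0.0]
force: [1.3, -0.3, -4.7]
width: 0.0555
gripper_force: 40.0
```

Emit:
send_rows:
  commands: [-1,0,-0.001,0,0,0,0,-1,0,-0.001,0,0,0,0,-1,0,-0.001,0,0,0,0]

```text
t: 9.3
ee_pos: [0.5487, -0.0046, 0.13]
ee_rot: [0.802, 0.597, 0.001, 0.001]
force: [4.3, -2.2, -3.0]
width: 0.0553
gripper_force: 40.0
```

Emit:
send_rows:
  commands: [-1,0,0.001,0.006,0,0,0,-1,0,0.001,0.012,0,0,0,-1,0,0.001,0.018,0,0,0,-1,0,0.001,0.022,0,0,0,-1,0,0.001,0.024,0,0,0,-1,0,0.001,0.026,0,0,0,-1,0,0.001,0.026,0,0,0]

```text
t: 10.18
ee_pos: [0.5494, -0.0051, 0.1047]
ee_rot: [0.802, 0.597, 0.0, 0.001]
force: [-0.1, -3.6, 11.2]
width: 0.0554
gripper_force: 40.0
```

Emit:
send_rows:
  commands: [1,0,0,-0.001,0,0,0,1,0,0,-0.001,0,0,0,1,0,0,-0.001,0,0,0,1,0,0,-0.04,0,0,0,1,0,0,-0.085,0,0,0]

```text
t: 10.8
ee_pos: [0.5483, -0.0046, 0.1889]
ee_rot: [0.802, 0.597, -0.001, -0.001]
force: [0.3, -0.3, -0.0]
width: 0.0927
gripper_force: 0.0
```

Emit:
send_rows:
  commands: [1,-0.04,0.007,0,0,0,0.16,1,-0.08,0.014,0,0,0,0.32,1,-0.12,0.021,0,0,0,0.48,1,-0.16,0.028,0,0,0,0.64,1,-0.2,0.036,0,0,0,0.8,1,-0.216,0.038,0,0,0,0.956,1,-0.216,0.038,0,0,0,0.956,1,-0.216,0.038,0,0,0,0.956]

```text
t: 11.8
ee_pos: [0.5232, -0.2218, 0.1885]
ee_rot: [0.987, 0.163, -0.0, -0.0]
force: [-0.4, 0.6, -0.6]
width: 0.093
gripper_force: 0.0
```

```bash
python3 - <<'E'
from h import *
go(.5237,-.223,.067,.323)
w=viewer.grab_frame("wrist"); t=viewer.grab_frame("top"); s=viewer.grab_frame("side")
save(w,"w3.png")
P=[.5237,-.223,.04]
V=[(n,f,sil(f,"chock_c",P,50)) for n,f in (("w",w),("s",s))]
for n,f,m in V:
    if m is not None: print(n,fit([(f,m)],M["chock"],[.5237,-.223,.32]))
pj=[.549,-.005,.04]
for n,f in (("t",t),("s",s)):
    a=sil(f,"jar_c",pj,40); b=sil(f,"cap_c",[.549,-.005,.1],15); print(n,a is None,b is None)
    if b is not None: print(" cap",fit([(f,b)],[p+[0,0,.008] for p in M["cap"]],[.549,-.005,0]))
go(.5237,-.223,.067,.323)
E
```

```text
t 11.8 pos [ 0.5232 -0.2218  0.1885] F [-0.4  0.6 -0.6] w 0.093 j [-0.48  0.44  1.65  0.    1.05  0.76]  -> shift [0.0002 0.0014 0.1215] rv [-0.0006  0.0003  0.0035]
w (array([ 0.52689743, -0.22525589,  0.34746108]), np.float64(0.04075521230697632))
s (array([ 0.52304752, -0.22458011,  0.33736183]), np.float64(0.06987166404724121))
t False False
 cap (array([ 0.54719576, -0.0085235 ,  0.38335226]), np.float64(0.06503552198410034))
s False False
 cap (array([ 0.54526393, -0.00946269, -0.18961111]), np.float64(0.12348854541778564))
t 12.25 pos [ 0.5232 -0.2224  0.1887] F [ 0.4 -0.7  0.5] w 0.0928 j [-0.48  0.44  1.65 -0.    1.05  0.76]  -> shift [0.0002 0.0007 0.1217] rv [0.     0.     0.0004]
```

View pics/w3.png

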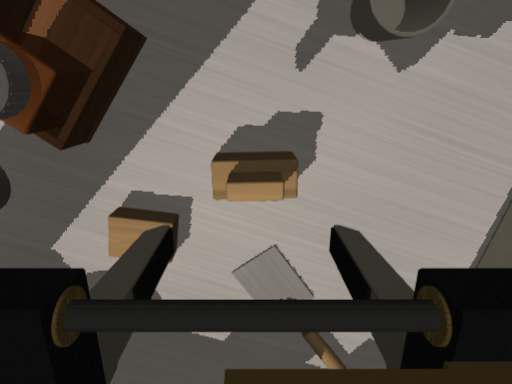

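The picture shows the beech chock at (255,175) with its tongue at (255,187). The plain block at (143,235) has no tongue, so it isn't the one meant. I'll go lower and measure again before gripping.

Emit:
send_rows:
  commands: [1,0.001,0.002,0.04,0,0,-0.015,1,0.001,0.002,0.07,0,0,-0.015,1,0.001,0.002,0.073,0,0,-0.015,1,0.001,0.002,0.073,0,0,-0.015,1,0.001,0.002,0.073,0,0,-0.015]

```text
t: 12.88
ee_pos: [0.5254, -0.2244, 0.117]
ee_rot: [0.986, 0.168, 0.001, 0.001]
force: [-0.4, -0.2, 0.5]
width: 0.0932
gripper_force: 0.0
```

```bash
python3 - <<'E'
from h import *
go(.5245,-.224,.067,.338)
w=viewer.grab_frame("wrist"); w=viewer.grab_frame("wrist")
P=[.5237,-.223,.04]
m=sil(w,"chock_c",P,60); x,c=fit([(w,m)],M["chock"],[.5237,-.223,.32]); print(x,c)
vis=w["color"][:,:,::-1].copy(); e=cv2.Canny((render(w,M["chock"],x)*255).astype(np.uint8),50,150)
vis[e>0]=(0,255,0); x2=[.5237,-.2235,.33]; e=cv2.Canny((render(w,M["chock"],x2)*255).astype(np.uint8),50,150); vis[e>0]=(0,0,255)
q=proj(w,P)[0].astype(int); c=vis[max(0,q[1]-90):q[1]+90,q[0]-120:q[0]+120]
cv2.imwrite("pics/w4.png",cv2.resize(c,None,fx=3,fy=3,interpolation=cv2.INTER_NEAREST))
go(x[0],x[1],.067,x[2])
E
```

```text
t 12.88 pos [ 0.5254 -0.2244  0.117 ] F [-0.4 -0.2  0.5] w 0.0932 j [-0.49  0.54  1.7   0.    0.9   0.75]  -> shift [-0.0008 -0.0008  0.05  ] rv [ 0.0015 -0.0014 -0.0001]
[ 0.52688001 -0.22520625  0.33827897] 0.03569215536117554
t 13.03 pos [ 0.5251 -0.2243  0.1165] F [ 0.4 -0.8 -0.1] w 0.0929 j [-0.49  0.54  1.7  -0.    0.9   0.75]  -> shift [0.0013 0.0014 0.0495] rv [ 0.001  -0.0009 -0.0004]
```

View pics/w4.png

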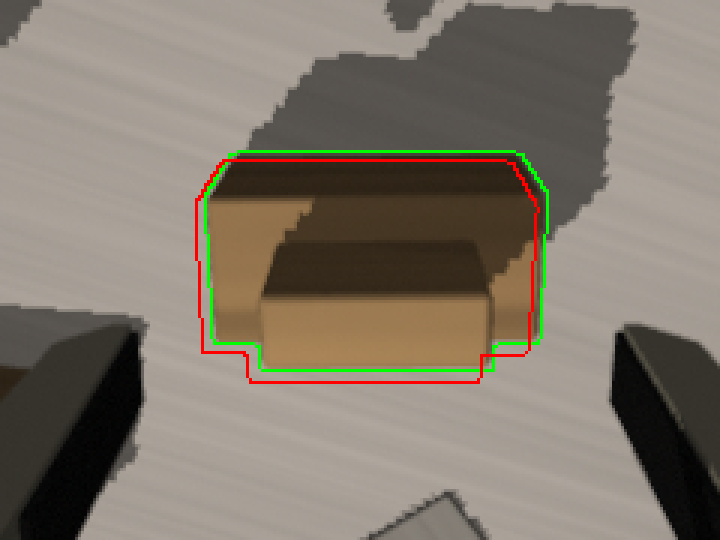

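The green fit at (375,265) lies on the chock and its tongue.

Emit:
send_rows:
  commands: [1,0.001,0.001,0.04,0,0,0,1,0.001,0.001,0.048,0,0,0,1,0.001,0.001,0.048,0,0,0,-1,0.001,0.001,0.048,0,0,0,-1,0.001,0.001,0.048,0,0,0,-1,0.001,0.001,0.048,0,0,0,-1,0.001,0.001,0.048,0,0,0,-1,0.001,0.001,0.048,0,0,0]
  squeeze: 30

```text
t: 14.02
ee_pos: [0.526, -0.2247, 0.0677]
ee_rot: [0.986, 0.168, -0.0, -0.0]
force: [-0.6, 0.6, 0.8]
width: 0.0496
gripper_force: 30.0
```

```bash
python3 - <<'E'
from h import *
a=-.2922;ux=np.array([np.cos(a),np.sin(a)])
p=np.array([.5709,-.0108])+ux*(.033+.0013); print(p)
w=viewer.grab_frame("wrist")
m=sil(w,"chock_c",[.526,-.225,.04],60)
if m is not None: print(fit([(w,m)],M["chock"],[.526,-.225,.34]))
go(p[0],p[1],.17,a)
E
```

```text
[ 0.60374611 -0.02068045]
(array([ 0.52808228, -0.2252452 ,  0.3381216 ]), np.float64(0.16919243335723877))
t 14.12 pos [ 0.5261 -0.2247  0.0677] F [ 0.  -0.4  0.3] w 0.0497 j [-0.49  0.61  1.72  0.    0.81  0.75]  -> shift [ 0.1409 -0.1668 -0.1023] rv [-1.000e-04 -0.000e+00  6.299e-01]
```

Emit:
send_rows:
  commands: [-1,0,0,-0.06,0,0,0,-1,0,0,-0.12,0,0,0,-1,0.035,-0.042,-0.132,0,0,0.157,-1,0.07,-0.084,-0.132,0,0,0.315,-1,0.105,-0.126,-0.132,0,0,0.472,-1,0.14,-0.168,-0.132,0,0,0.63,-1,0.14,-0.168,-0.132,0,0,0.63,-1,0.14,-0.168,-0.132,0,0,0.63]

```text
t: 15.12
ee_pos: [0.6022, -0.0201, 0.1993]
ee_rot: [0.989, -0.145, -0.0, 0.0]
force: [-0.3, -0.8, -0.6]
width: 0.05
gripper_force: 30.0
```

```bash
python3 - <<'E'
from h import *
w=viewer.grab_frame("wrist");w=viewer.grab_frame("wrist"); s=viewer.grab_frame("side")
st=r.get_state()
go(.6023,-.0203,.12,-.2922)
z0=st["ee_pos"][2]-.0677
pc=[*st["ee_pos"][:2],z0+.03]
for n,f in(("w",w),("s",s)):
    m=sil(f,"chock_c",pc,60)
    if m is not None: print(n,m.sum(),fit([(f,m)],[p+[0,0,z0] for p in M["chock"]],[pc[0],pc[1],-.29]))
    m=sil(f,"box_in",[.571,-.011,.03],60)
    if m is not None: print(n,"box",m.sum())
c=w["color"][:,:,::-1]; cv2.imwrite("pics/w5.png",cv2.resize(c[60:330,100:440],None,fx=2,fy=2))
E
```

```text
t 15.28 pos [ 0.6022 -0.021   0.1996] F [-0.3  0.5 -0.8] w 0.0499 j [-0.11  0.48  1.55 -0.    1.11  1.75]  -> shift [-0.0001 -0.0007  0.0796] rv [ 0.0002  0.0002 -0.0006]
w 11272.0 (array([ 0.60364687, -0.0216468 , -0.29151512]), np.float64(0.15840190649032593))
w box 4870.0
s 361.0 (array([ 0.59932613, -0.01816543, -0.25427155]), np.float64(0.2593451738357544))
s box 769.0
```

View pics/w5.png

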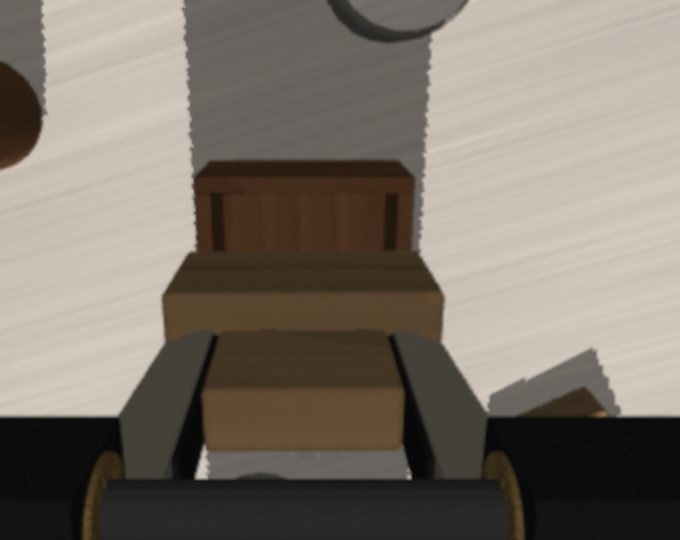

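The view shows the chock (163–444,250–340) centred on the box (196–414,160–250) and square to it. I'll lower it gently past the rim.

Emit:
send_rows:
  commands: [-1,0,0,0.04,0,0,0,-1,0,0,0.066,0,0,0,-1,0,0,0.072,0,0,0,-1,0,0,0.077,0,0,0,-1,0,0,0.081,0,0,0,-1,0,0,0.084,0,0,0,-1,0,0,0.084,0,0,0]

```text
t: 16.35
ee_pos: [0.6025, -0.0198, 0.1158]
ee_rot: [0.989, -0.146, 0.0, -0.0]
force: [0.0, 0.4, -0.8]
width: 0.0499
gripper_force: 30.0
```

Emit:
send_rows:
  commands: [-1,0,0,0.006,0,0,0,-1,0,0,0.012,0,0,0,-1,0,0,0.018,0,0,0,-1,0,0,0.024,0,0,0,-1,0,0,0.03,0,0,0,-1,0,0,0.034,0,0,0,-1,0,0,0.037,0,0,0,-1,0,0,0.037,0,0,0]

```text
t: 17.35
ee_pos: [0.6024, -0.0198, 0.0785]
ee_rot: [0.989, -0.146, -0.0, -0.0]
force: [0.3, -0.1, 0.0]
width: 0.05
gripper_force: 30.0
```

Emit:
send_rows:
  commands: [-1,0,0,0.002,0,0,0,-1,0,0,0.003,0,0,0,-1,0,0,0.003,0,0,0]

```text
t: 17.73
ee_pos: [0.6026, -0.0199, 0.0757]
ee_rot: [0.989, -0.146, 0.0, 0.0]
force: [0.1, -0.2, -0.4]
width: 0.0501
gripper_force: 30.0
```

Emit:
send_rows:
  commands: [-1,0,0,0.001,0,0,0,0.5,0,0,0.001,0,0,0,0.5,0,0,0,0,0,0,0.5,0,0,-0.03,0,0,0,1,0,0,-0.08,0,0,0,1,0,0,-0.12,0,0,0,1,0,0,-0.12,0,0,0]

```text
t: 18.6
ee_pos: [0.6038, -0.0199, 0.1987]
ee_rot: [0.989, -0.146, 0.003, -0.0]
force: [-0.5, 0.6, -0.4]
width: 0.0921
gripper_force: 0.0
```

```bash
python3 - <<'E'
from h import *
w=viewer.grab_frame("wrist"); w=viewer.grab_frame("wrist"); t=viewer.grab_frame("top"); s=viewer.grab_frame("side")
up=lambda k:[p+[0,0,.008] for p in M[k]]
for n,f in(("w",w),("t",t),("s",s)):
    m=sil(f,"cap_c",[.549,-.005,.1],30)
    if m is not None: print(n,"cap",fit([(f,m)],up("cap"),[.549,-.005,0]))
    m=sil(f,"chock_c",[.602,-.02,.05],30)
    if m is not None and n!="w": print(n,"chock px",m.sum())
cv2.imwrite("pics/w6.png",cv2.resize(w["color"][:,:,::-1],None,fx=1.5,fy=1.5))
go(.549,-.005,.108,-.2922-.5)
E
```

```text
w cap (array([ 0.54960229, -0.01075232,  0.11191791]), np.float64(0.050030291080474854))
s cap (array([ 0.54419974, -0.01072449,  0.17489958]), np.float64(0.1800154447555542))
s chock px 227.0
t 19.1 pos [ 0.6023 -0.0198  0.1952] F [-0.4 -0.1 -0.5] w 0.0926 j [-0.11  0.49  1.55 -0.    1.1   1.75]  -> shift [-0.0553  0.0012  0.0872] rv [3.e-04 7.e-04 5.e-01]
```

View pics/w6.png

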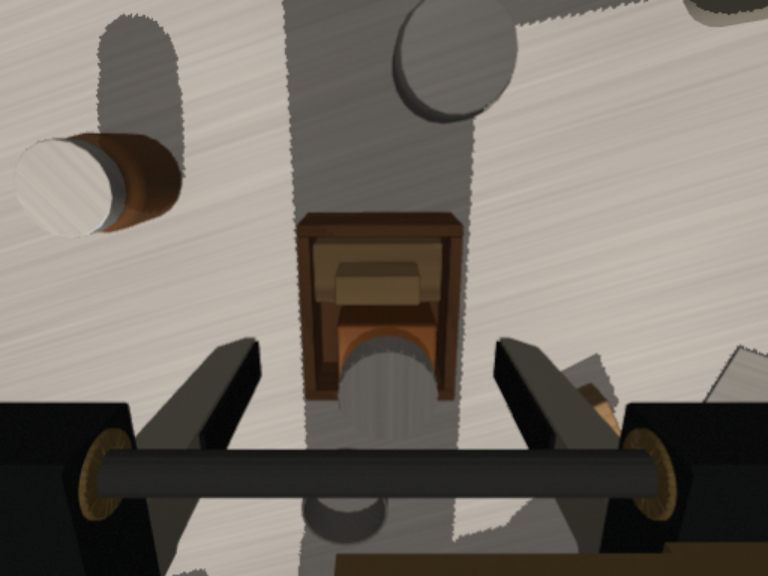

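Both sit upright in the box: the chock with its tongue at (377,280) and the jar with its cap at (388,385). I'll move over the cap, pre-turned clockwise by 0.55 rad, and measure once more.

Emit:
send_rows:
  commands: [1,-0.03,0.003,0,0,0,0.18,1,-0.054,0.006,0,0,0,0.36,1,-0.054,0.006,0,0,0,0.55,1,-0.054,0.006,0.045,0,0,0.55,1,-0.054,0.006,0.045,0,0,0.55,1,-0.054,0.006,0.045,0,0,0.55,1,-0.054,0.006,0.045,0,0,0.55]

```text
t: 19.98
ee_pos: [0.5497, -0.0101, 0.152]
ee_rot: [0.913, -0.409, 0.001, -0.0]
force: [0.0, 0.5, -0.8]
width: 0.0933
gripper_force: 0.0
```

```bash
python3 - <<'E'
from h import *
w=viewer.grab_frame("wrist"); w=viewer.grab_frame("wrist"); t=viewer.grab_frame("top")
up=lambda k:[p+[0,0,.008] for p in M[k]]
m=sil(w,"cap_c",[.549,-.01,.1],60); q=None
if m is not None: q=fit([(w,m)],up("cap"),[.549,-.01,0]); print(q)
go(.549,-.010,.110,-.842)
if q: go(q[0][0],q[0][1],.110,-.842)
E
```

```text
(array([ 0.54951223, -0.0107447 , -0.36130395]), np.float64(0.0432887077331543))
t 20.18 pos [ 0.5493 -0.01    0.1512] F [-0.3  0.3  0.2] w 0.093 j [-0.1   0.45  1.73  0.    0.95  2.31]  -> shift [-0.0002  0.0002  0.0412] rv [-0.0006 -0.0007 -0.0002]
t 20.18 pos [ 0.5493 -0.01    0.1512] F [-0.3  0.3  0.2] w 0.093 j [-0.1   0.45  1.73  0.    0.95  2.31]  -> shift [0.0007 0.0003 0.0412] rv [-0.0006 -0.0007 -0.0002]
```

Emit:
send_rows:
  commands: [1,0.001,0,0.03,0,0,0,1,0.001,0,0.041,0,0,0,1,0.001,0,0.041,0,0,0,-1,0.001,0,0.041,0,0,0,-1,0.001,0,0.041,0,0,0,-1,0.001,0,0.041,0,0,0,-1,0.001,0,0.041,0,0,0,-1,0.001,0,0.041,0,0,0]
  squeeze: 50

```text
t: 21.18
ee_pos: [0.5496, -0.0109, 0.1098]
ee_rot: [0.913, -0.409, -0.0, 0.0]
force: [-0.5, -1.4, 3.1]
width: 0.0553
gripper_force: 50.0
```

Emit:
send_rows:
  commands: [-1,0,0,0,0,0,-0.08,-1,0,0,0,0,0,-0.16,-1,0,0,0,0,0,-0.24,-1,0,0,0,0,0,-0.32,-1,0,0,0,0,0,-0.4,-1,0,0,0,0,0,-0.48,-1,0,0,0,0,0,-0.56,-1,0,0,0,0,0,-0.56]

```text
t: 22.18
ee_pos: [0.5516, -0.0108, 0.1106]
ee_rot: [0.99, -0.14, 0.002, -0.0]
force: [5.8, 0.7, 3.1]
width: 0.0555
gripper_force: 50.0
```

```bash
python3 -c "
from h import *
go(.5496,-.0109,.11,.238); s=r.get_state(); print(s['ft_torque'],s['gripper_force'])"
```

```text
t 22.18 pos [ 0.5516 -0.0108  0.1106] F [5.8 0.7 3.1] w 0.0555 j [-0.1   0.52  1.76  0.    0.86  1.75]  -> shift [-0.0019  0.0007  0.0006] rv [-1.000e-04 -5.100e-03 -5.197e-01]
[ 0.17644716 -1.06879738 -0.16767204] 50.00075661664596
```

Emit:
send_rows:
  commands: [-1,0,0,0,0,0,-0.08,-1,0,0,0,0,0,-0.16,-1,0,0,0,0,0,-0.24,-1,0,0,0,0,0,-0.32,-1,0,0,0,0,0,-0.4,-1,0,0,0,0,0,-0.48,-1,0,0,0,0,0,-0.52,-1,0,0,0,0,0,-0.52]

```text
t: 23.18
ee_pos: [0.5528, -0.0104, 0.112]
ee_rot: [0.993, 0.119, 0.004, 0.0]
force: [5.9, 4.7, 13.6]
width: 0.0552
gripper_force: 50.0
```

```bash
python3 -c "
from h import *
go(.5496,-.0109,.11,.238); s=r.get_state(); print(s['ft_torque'],s['gripper_force'])
w=viewer.grab_frame('wrist'); s=viewer.grab_frame('side'); 
im=np.hstack([w['color'][60:330,130:390],cv2.resize(s['color'][170:270,170:270],(270,270))]); cv2.imwrite('pics/w7.png',cv2.resize(im[:,:,::-1],None,fx=1.5,fy=1.5))"
```

```text
t 23.18 pos [ 0.5528 -0.0104  0.112 ] F [ 5.9  4.7 13.6] w 0.0552 j [-0.1   0.51  1.75  0.    0.86  1.23]  -> shift [-0.0032 -0.0002  0.002 ] rv [ 0.0015 -0.0081 -0.0003]
[ 0.95851097 -1.06499856 -0.07013161] 50.00461212359369
```

View pics/w7.png

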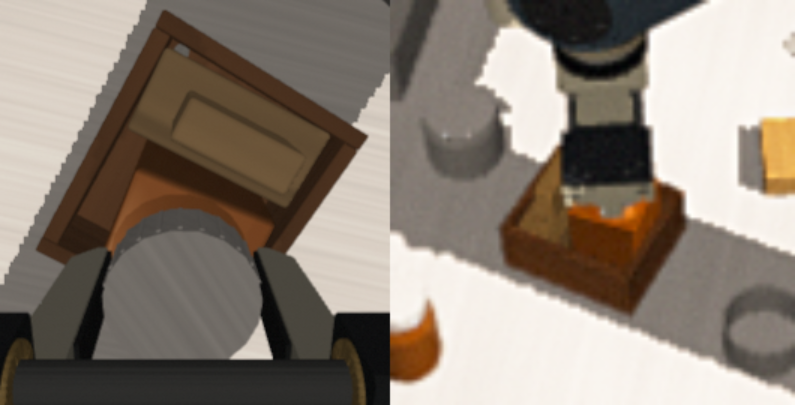

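The thread seems to have let go: upward force rose to 13.6 N, torque dropped, and the jar at (190,210) is stopped between chock and box. I'll start a slow lift and check that the jar does not come along.

Emit:
send_rows:
  commands: [-1,0,0,-0.002,0,0,0,-1,0,0,-0.004,0,0,0,-1,0,0,-0.006,0,0,0,-1,0,0,-0.008,0,0,0,-1,0,0,-0.01,0,0,0,-1,0,0,-0.01,0,0,0]

```text
t: 24.02
ee_pos: [0.5498, -0.0108, 0.1197]
ee_rot: [0.993, 0.119, 0.0, 0.0]
force: [1.7, 1.6, -1.1]
width: 0.0555
gripper_force: 50.0
```

Emit:
send_rows:
  commands: [-1,0,0,-0.004,0,0,0,-1,0,0,-0.008,0,0,0,-1,0,0,-0.012,0,0,0,-1,0,0,-0.016,0,0,0,-1,0,0,-0.02,0,0,0,-1,0,0,-0.024,0,0,0,-1,0,0,-0.028,0,0,0,-1,0,0,-0.028,0,0,0]

```text
t: 25.02
ee_pos: [0.5498, -0.0108, 0.148]
ee_rot: [0.993, 0.119, 0.0, 0.0]
force: [-0.2, 0.9, -1.1]
width: 0.0555
gripper_force: 50.0
```

```bash
python3 - <<'E'
from h import *
w=viewer.grab_frame("wrist");w=viewer.grab_frame("wrist"); s=viewer.grab_frame("side"); t=viewer.grab_frame("top")
go(.5498,-.0108,.148,.238)
m=sil(w,"cap_c",[.55,-.011,.14],60)
for z in (.034,.038,.042):
    if m is not None: print("cap lift",z,fit([(w,m)],[p+[0,0,.008+z] for p in M["cap"]],[.55,-.011,0]))
m=sil(s,"cap_c",[.55,-.011,.14],25)
if m is not None: print("side cap",np.argwhere(m).mean(0)[::-1],m.sum(),proj(s,[.55,-.011,.141]))
for n,f in(("w",w),("s",s),("t",t)):
    for d in viewer.search_frame(f,"jar_mouth")[:2]+viewer.search_frame(f,"cap_c")[:2]: print(n,d["score"],np.round(d["point"],4))
im=np.hstack([w['color'][60:330,130:390],cv2.resize(s['color'][180:260,180:260],(270,270))]); cv2.imwrite('pics/w8.png',cv2.resize(im[:,:,::-1],None,fx=1.5,fy=1.5))
E
```

```text
t 25.23 pos [ 0.5496 -0.0107  0.1475] F [-1.   0.1  0.2] w 0.0553 j [-0.1   0.46  1.74  0.    0.95  1.23]  -> shift [ 0.0002  0.0001 -0.0005] rv [-0.0001  0.0003 -0.0002]
cap lift 0.034 (array([ 0.54730953, -0.01266164, -0.52833037]), np.float64(0.05000925064086914))
cap lift 0.038 (array([ 0.54888462, -0.01209616, -0.24752881]), np.float64(0.07914489507675171))
cap lift 0.042 (array([ 0.5500015 , -0.01188588, -0.52670092]), np.float64(0.12376827001571655))
w 0.61 [5.683e-01 4.000e-04 8.020e-02]
w 0.59 [ 0.5542 -0.0092  0.1484]
s 0.86 [0.5493 0.014  0.0807]
s 0.27 [ 0.715  -0.2625  0.0427]
t 0.46 [0.6956 0.119  0.0877]
```

View pics/w8.png

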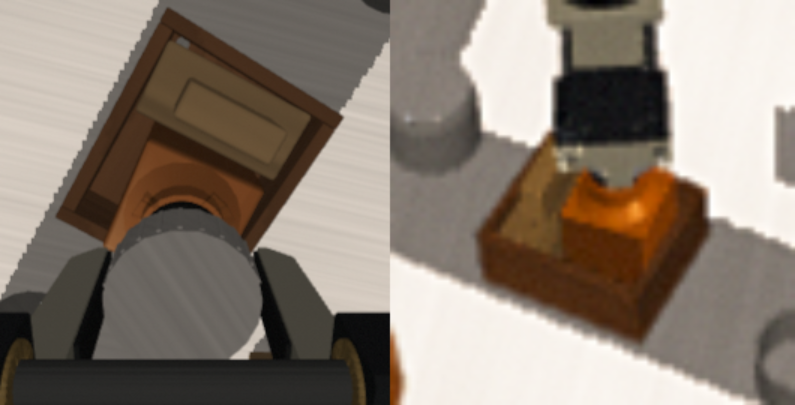

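The cap is off and held level. The jar stays upright in the box, with the edge of its mouth showing at (185,207). I'll check the cap's height with a free-z fit.

```bash
python3 - <<'E'
from h import *
w=viewer.grab_frame("wrist"); s=viewer.grab_frame("side")
m=sil(w,"cap_c",[.55,-.011,.14],60)
for z in (.022,.026,.03,.034,.038):
    print("lift",z,[np.round(v,4) for v in fit([(w,m)],[p+[0,0,.008+z] for p in M["cap"]],[.55,-.011,0])])
# rim of cap front in wrist image: compare measured mask rows/cols with the model
ys,xs=np.where(m>0); print("mask",xs.min(),xs.max(),ys.min(),ys.max())
for z in (.03,.034,.038):
    a=render(w,[p+[0,0,.008+z] for p in M["cap"]],[.5496,-.0107,0]); y,x=np.where(a>.5); print(z,x.min(),x.max(),y.min(),y.max())
mj=sil(s,"jar_c",[.552,-.011,.05],30); print(mj is not None)
if mj is not None:
    J=[p+[0,0,.008] for p in M["jar"]]
    ys,xs=np.where(mj>0); print("jar side mask",xs.min(),xs.max(),ys.min(),ys.max())
    for x0 in (.549,.552,.555):
        a=render(s,J,[x0,-.0108,-.15]); y,x=np.where(a>.5); print(x0,x.min(),x.max(),y.min(),y.max())
E
```

```text
lift 0.022 [array([ 0.5431, -0.0139,  0.8065]), np.float64(0.1043)]
lift 0.026 [array([ 0.5446, -0.0136,  0.7885]), np.float64(0.0784)]
lift 0.03 [array([ 0.546 , -0.0132, -0.2607]), np.float64(0.0582)]
lift 0.034 [array([ 0.5474, -0.0126,  0.7863]), np.float64(0.0515)]
lift 0.038 [array([ 0.5487, -0.0123,  0.0107]), np.float64(0.0897)]
mask 199 304 199 299
0.03 197 301 192 298
0.034 196 302 194 302
0.038 195 303 197 307
False
```

Emit:
send_rows:
  commands: [-1,0.001,0,0,0,0,0,-1,0.0015,0,0,0,0,0,-1,0.0015,0,0,0,0,0,-1,0.0015,0,0,0,0,0]

```text
t: 26.32
ee_pos: [0.5511, -0.0104, 0.1476]
ee_rot: [0.993, 0.119, 0.0, 0.0]
force: [-0.8, -0.3, -0.8]
width: 0.0554
gripper_force: 50.0
```

```bash
python3 -c "
from h import *
go(.551,-.0105,.148,.238); print(r.job_done())"
```

```text
t 26.32 pos [ 0.5511 -0.0104  0.1476] F [-0.8 -0.3 -0.8] w 0.0554 j [-0.1   0.46  1.73 -0.    0.95  1.23]  -> shift [-0.0002  0.     -0.0004] rv [ 0.     -0.     -0.0002]
the job is handed in; nothing more can be done
None
```

The job is handed in at 26 s: jar and chock are upright in the box, and the unscrewed cap is held level about 2 cm above the jar's mouth, with no verdict shown.

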